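# Bolt the wax cabinet

## Task

Lock the door in the top of the low wax cabinet: slide the sprung barrel bolt across, handle still up, until it meets its stop, then turn the red-knobbed handle all the way down into the notch, so that the bolt stays shot when you let go. Feel for the stop and work gently, never forcing the handle against the notch plate, and leave the cup, iron stand, brush and ski tool where they are.

Things in the scene. Friction and masses are not known exactly. Their poses are not given: they have to be found in the camera images.
- cabinet: low painted plywood cabinet, fixed, 260 (x) x 360 (y) x 100 (z) mm, its green door lying in the top face; origin at the centre of its underside, z up. Its aluminium notch plate, between the bolt's two straps, is clamped on slotted screws, differently each time: its place is not measured and must be felt. Pressing the stem on the plate with more than 15 N, in any direction, damages it.
- barrel: fixed barrel of the bolt on the cabinet top, axes as the cabinet's, origin at cabinet (-20, 0, 100) mm. The 14 mm rod lies along y, centre line 30 mm above the origin, in two dark straps (y = -82 and +58 mm, 44 mm high) on a batten 56 mm wide, 14 mm high. The plate's rail (x -28 to -14 mm, top 37 mm up) keeps the handle from turning down past about 50 degrees until over the notch
- bolt (a joint): travel of the rod (m) to the cabinet's +y: 0 drawn back (its start). After 37 to 73 mm the upright 8 mm stem meets the stop, a bridge over the rod 62 mm above the cabinet top; touching it, the stem is over the 10.5 mm notch; over 2 mm short of it, it is not. A spring pushes back with 2.4 N at 0 and 40 N/m more, plus 1 N friction: let go with the handle up, it slides back.
- handle (a joint): angle of the handle about the rod (rad): 0 straight up, growing as it turns down to the cabinet's -x side, 1.57 level and fully down in the notch (its hard end), -0.6 the other end. Starts between -0.4 and 0.25; stays where left (friction 0.1 N m, about 1.7 N at the knob). It travels with the rod.
- handle_arm: the handle on the rod: 8 mm steel stem with the red knob at its end; origin on the rod's centre line, z axis along the stem out to the knob, y along the rod
- knob (a point): centre of the red knob, a cylinder 20 mm across and 24 mm long lying parallel to the rod (flat ends to cabinet +y and -y), 60 mm out from the rod's centre line; 20 mm clear of the cabinet top when down; nothing stands within 40 mm of it along the rod at any angle of the handle
- cup_mid (a point): stainless cup, 72 mm across, 85 mm high, loose on the shelf beside the cabinet; the point is half-way up
- iron_stand_mid (a point): blue plastic wax iron stand, 130 x 85 x 61 mm, loose on the shelf beside the cabinet; the point is half-way up
- brush_mid (a point): wooden shoe brush, 50 x 150 x 36 mm, loose on the rear (+x) part of the cabinet top, bristles down; the point is half-way up
- ski_tool_mid (a point): folding aluminium ski tool, 34 x 95 x 22 mm, loose on the rear (+x) part of the cabinet top; the point is 10 mm up

How it is judged:
On the way, in this order (a step that is already met when the one before it is completed fails the run):
1. the bolt is slid across (more than 30 mm) with the handle still up (below 0.8 rad) (value of joint bolt above 0.03 m and value of joint handle below 0.8 rad), for 0.1 s.
2. the handle is turned down into the notch (beyond 1.35 rad) (value of joint bolt above 0.03 m and value of joint handle above 1.35 rad), for 0.2 s.
At the end, for the whole second after the job is handed in: the bolt is shot (more than 30 mm of travel), its handle down in the notch (beyond 1.35 rad, of 1.57 fully down), let go, and the bolt stays there at rest (below 10 mm/s); nothing else moved by more than 30 mm, and the handle was never pressed on the notch plate with more than 15 N (all of step 2 and value of joint bolt below 0.08 m and velocity of joint bolt between -0.01 and 0.01 m/s); the robot touches nothing.
It fails at once if the handle stem is pressed against the notch plate (rail, stop or notch) with more than 15 N (contact force between handle_arm and cabinet above 15 N).
It fails at once if the cup is moved by more than 30 mm (distance of cup_mid from where it was at the start of the episode above 0.03 m).
It fails at once if the wax iron stand is moved by more than 30 mm (distance of iron_stand_mid from where it was at the start of the episode above 0.03 m).
It fails at once if the shoe brush is moved by more than 30 mm (distance of brush_mid from where it was at the start of the episode above 0.03 m).
It fails at once if the ski tool is moved by more than 30 mm (distance of ski_tool_mid from where it was at the start of the episode above 0.03 m).
It also fails if it takes over 64 s, if anything falls off the work surface, if the arm or the gripper's body presses on something with over 40 N, if the wrist force passes 120 N, or if a joint passes its speed limit or range.

## Robot

A 6-joint arm with a two-finger parallel gripper is mounted at the origin on the work surface. World frame = base frame: x ahead of the robot, y to its left, z up, the work surface at z = 0. Lengths are in m, angles in rad, forces in N, time in s.
With the tool pointing down it reaches from about 0.425 to 0.95 m from the base axis. Payload 3.5 kg.
Tool frame: the origin (TCP) lies midway between the tips of the shut fingers; the grasp point (between the pads) lies 19 mm behind it; z points along the fingers, y is the direction in which the jaws open and shut (so a half turn about z gives the same grasp; the last joint's range is limited). The gripper opens to 85 mm and grips with 20 to 120 N. Pads are 22 mm wide; open, the fingers measure 114 mm over their backs; the gripper's body (76 mm by 85 mm) begins 54 mm behind the grasp point. The pads swing forward as they close: fully open they stand 13 mm farther back than shut.
Start: joints at [1.194, 0.286, 1.577, -0, 1.279, -0.15], TCP at [0.152, 0.658, 0.231] pointing down, gripper open.
Joint ranges: [-2.77, 2.77], [-0.9, 2.22], [0.21, 2.48], [-1.53, 4.67], [0.24, 2.81], [-2.84, 2.84]. Speed limits (rad/s): [2.79, 2.79, 3.14, 3.14, 3.14, 3.14].

## Interface

Orientations are given as a unit quaternion [x, y, z, w].
In Python, from plant import * gives the robot as it stands.
- The arm moves only by the shell command python3 -m jog 'ROWS' [FORCE]. ROWS is a JSON object of lists of equal length, an entry for each row: "travel": the shift along the world's x, y, z in mm, a list of three; "dr": the turn, a rotation vector about the world's x, y, z in degrees, a list of three; "jaw": the closure in counts, from 0 (fully open) to 255 (shut). In form: {"travel": [[x, y, z], ...], "dr": [[wx, wy, wz], ...], "jaw": [jaw, ...]}. A call has 1 to 5 rows; each row shifts and turns the commanded pose from where the row before left it; what a row does not reach is not made up. A row lasts 1/12 s, in which the tool goes at most 41.7 mm and 7.16 degrees, less where a joint would pass 70% of its speed; a pose out of reach is approached as far as the arm can. A call is refused whole if a number of a shift passes 41.7 or a number of a turn 7.16, either way. A call with a gripper value outside its range is refused whole. The fingers move at their own pace and stop on an object; FORCE is the grip in N (left out, the last holds). Time passes only in rows, so rows that do not move let the fingers close. It gives the time, the measured TCP pose, the force and the opening at its end, in the units of the state.
- get_state(): the state, without advancing time (a new reading comes with each control period).
- read_camera(name): name is "side" or "top" or "wrist"; returns the picture (480x640x3 uint8, red, green, blue); there is no depth.
- camera_info(name): a dict with "K" (3x3 intrinsics, pixels), "R" (3x3) and "t" (3): a world point X has camera coordinates R X + t; the wrist camera has in their place "mount" (4x4, takes a point from camera to tool coordinates, whose origin is the TCP and whose axes are the flange's). Camera axes: x right, y down, z forward; pixel columns grow to the right and rows downward; lengths in m; the calibration is good to about 2 mm. A picture is of the moment at which its call begins: read the wrist's pose just before it. camera_info takes no time and is no camera call.
- sign_off(): hands the job in, once; it reports no verdict.
The state is a dict: "time": time; "qpos": joint angles; "dq": joint speeds; "joint_efforts": joint torques, N m; "eef_pos": TCP position; "tcp_rot": TCP orientation; "contact_force": force on the tool from outside, world axes, zero at the start; "wrist_torque": the same for the moment, N m; "opening": opening from 0.0 (shut) to 1.0 (fully open).
Only numpy, scipy, OpenCV 4.12 (cv2) and the standard library are available. Lean on these libraries where they do the work, as an engineer would, in place of code of your own. Each camera call takes 0.05 s, during which the arm holds its last target. There are 200 camera calls.

## Working session

There is one attempt and no reset: what is moved stays moved. The work goes in short steps, Python scripts to look and compute and a shell command to move; the robot and the scene stay as the last step left them, time stands still between calls to the robot, and variables do not carry over. Pictures are saved under pics/ and viewed, about 8 in all and at most 12, crops included, and the job is handed in when it is done.

```bash
ls; mkdir -p pics
python3 - <<'E'
from plant import *
import cv2,numpy as np
s=get_state();print(s)
a=read_camera("top");b=read_camera("side")
np.save("top.npy",a);np.save("side.npy",b)
cv2.imwrite("pics/top.png",a[...,::-1]);cv2.imwrite("pics/side.png",b[...,::-1])
for n in("top","side","wrist"):
  c=camera_info(n);print(n,{k:np.round(v,4).tolist() for k,v in c.items()})
E
```

```text
pics
{'time': 0.0, 'qpos': array([ 1.19395859e+00,  2.87175975e-01,  1.57819313e+00,  3.55095544e-05,
        1.27859228e+00, -1.49984602e-01]), 'dq': array([-1.27117260e-04,  1.47085213e-03, -3.15636423e-04,  1.70897597e-05,
        1.20136663e-03, -9.08235134e-04]), 'joint_efforts': array([ 5.87079248e-04, -4.05975258e+01, -2.92629164e+01, -4.85773307e-05,
        5.71075172e-03, -1.19405124e-05]), 'eef_pos': array([0.15152263, 0.65709533, 0.22993157]), 'tcp_rot': array([ 1.13188529e-01,  9.93572823e-01, -1.13908634e-03, -3.24789180e-04]), 'contact_force': array([ 0.85692372, -0.58147877, -0.34731569]), 'wrist_torque': array([0.01085497, 0.02861593, 0.00666004]), 'opening': 0.9974639346284542}
top {'K': [[435.6833, 0.0, 315.8722], [0.0, 435.6833, 235.8536], [0.0, 0.0, 1.0]], 'R': [[-0.0237, -0.9997, -0.0056], [-0.9952, 0.0241, -0.0947], [0.0948, 0.0033, -0.9955]], 't': [0.0685, 0.6157, 1.0269]}
side {'K': [[438.4519, 0.0, 318.4173], [0.0, 438.4519, 235.757], [0.0, 0.0, 1.0]], 'R': [[-0.9769, -0.2137, 0.0071], [-0.1484, 0.6539, -0.7419], [0.1539, -0.7258, -0.6705]], 't': [0.6084, 0.1459, 0.8834]}
wrist {'K': [[422.0563, 0.0, 316.9564], [0.0, 422.0563, 239.2694], [0.0, 0.0, 1.0]], 'mount': [[-0.0004, -0.9637, -0.267, 0.0681], [1.0, -0.0005, 0.0003, 0.0004], [-0.0004, -0.267, 0.9637, -0.1434], [0.0, 0.0, 0.0, 1.0]]}
```

View pics/top.png

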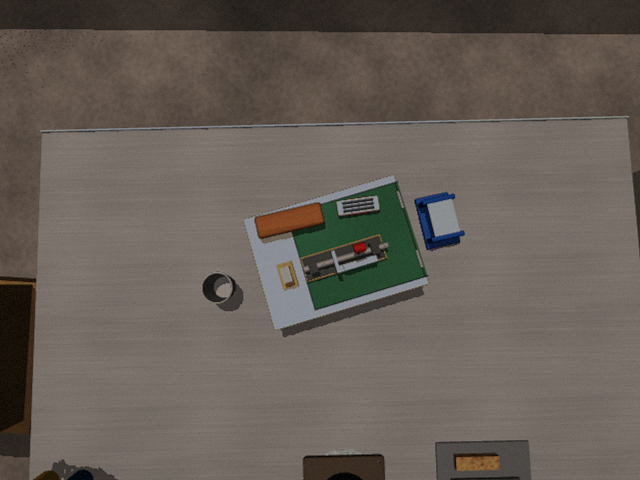

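View pics/side.png

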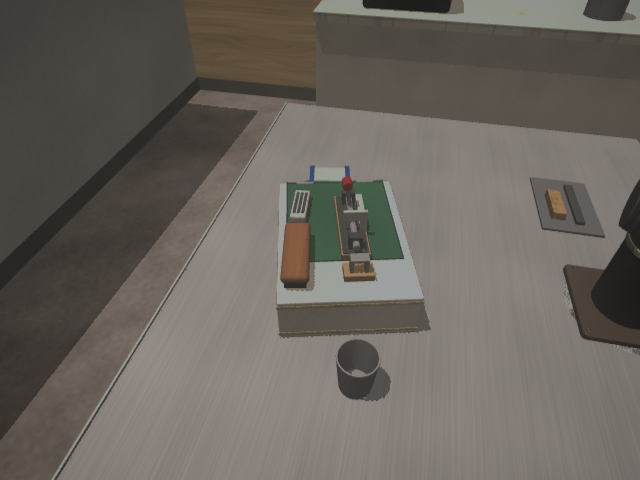

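Top view: the cabinet has corners at about (247,219), (393,178), (427,283) and (277,328). The knob is at (361,248), the keeper at the left (+y) end, and the iron stand and cup lie clear. In the side view the knob is at (347,183).

```bash
cat > h.py <<'E'
import numpy as np,cv2
from plant import *
from scipy.spatial.transform import Rotation as Rt
def ray(n,uv,st=None):
  c=camera_info(n);K=np.array(c["K"]);d=np.linalg.inv(K)@[uv[0],uv[1],1]
  if n=="wrist":
    M=np.array(c["mount"]);R=Rt.from_quat(st["tcp_rot"]).as_matrix()
    return R@M[:3,3]+st["eef_pos"],R@M[:3,:3]@d
  R=np.array(c["R"]);return -R.T@np.array(c["t"]),R.T@d
def plane(r,z): return r[0]+r[1]*(z-r[0][2])/r[1][2]
def cross(rs):
  A=0;b=0
  for o,d in rs:
    d=d/np.linalg.norm(d);P=np.eye(3)-np.outer(d,d);A=A+P;b=b+P@o
  return np.linalg.solve(A,b)
def red(im):
  h=cv2.cvtColor(im,cv2.COLOR_RGB2HSV)
  m=(((h[...,0]<5)|(h[...,0]>174))&(h[...,1]>170)&(h[...,2]>70)).astype(np.uint8)
  n,l,s,c=cv2.connectedComponentsWithStats(m)
  i=1+np.argmax(s[1:,4]);return c[i],s[i]
E
python3 - <<'E'
from h import *
a=np.load("top.npy");b=np.load("side.npy")
ra,rb=red(a),red(b);print(ra,rb)
k=cross([ray("top",ra[0]),ray("side",rb[0])]);print("knob",k)
P=[plane(ray("top",p),.1)[:2] for p in[(247,219),(393,178),(427,283),(277,328)]]
P=np.array(P);print(P,P.mean(0))
ds=[P[0]-P[1],P[3]-P[2]];print([ (np.linalg.norm(d),np.degrees(np.arctan2(-d[0],d[1]))) for d in ds])
d=P[0]-P[3];print(np.linalg.norm(d),np.degrees(np.arctan2(d[1],d[0])))
yaw=np.arctan2(*(lambda d:(-d[0],d[1]))(sum(ds)))
R=Rt.from_euler('z',yaw).as_matrix();print(np.degrees(yaw),"knob in cab",R.T@(k-np.r_[P.mean(0),0]))
def crop(im,x,y,w,h,n):cv2.imwrite(n,cv2.resize(im[y:y+h,x:x+w,::-1],None,fx=4,fy=4,interpolation=2))
t=a[170:340,240:440,::-1];s=b[170:320,270:430,::-1]
t=cv2.resize(t,None,fx=3,fy=3);s=cv2.resize(s,None,fx=3,fy=3)
cv2.imwrite("pics/tc.png",t)
E
```

```text
Traceback (most recent call last):
  File "h.py", line 20, in red
    i=1+np.argmax(s[1:,4]);return c[i],s[i]
        ~~~~~~~~~^^^^^^^^^
ValueError: attempt to get argmax of an empty sequence
```

```bash
sed -i 's/h\[...,1\]>170/h[...,1]>150/; s/<5)/<6)/;s/>174/>170/' h.py
python3 - <<'E'
from h import *
a=np.load("top.npy");b=np.load("side.npy")
h=cv2.cvtColor(a,cv2.COLOR_RGB2HSV);print(h[248,361],cv2.cvtColor(b,cv2.COLOR_RGB2HSV)[183,347])
t=cv2.resize(a[170:340,240:440,::-1],None,fx=3,fy=3);cv2.imwrite("pics/tc.png",t)
P=[plane(ray("top",p),.1)[:2] for p in[(247,219),(393,178),(427,283),(277,328)]]
P=np.array(P);print(P,P.mean(0))
ds=[P[0]-P[1],P[3]-P[2]];print([ (np.linalg.norm(d),np.degrees(np.arctan2(-d[0],d[1]))) for d in ds])
d=P[0]-P[3];print(np.linalg.norm(d),np.degrees(np.arctan2(d[1],d[0])))
d=sum(ds);yaw=np.arctan2(-d[0],d[1])
R=Rt.from_euler('z',yaw).as_matrix();print(np.degrees(yaw))
ra,rb=red(a),red(b);print(ra,rb)
k=cross([ray("top",ra[0]),ray("side",rb[0])]);print("knob",k)
print("knob in cab",R.T@(k-np.r_[P.mean(0),0]))
E
```

```text
[  1 220 138] [  2 143 105]
[[ 0.65271702  0.20905949]
 [ 0.73914507 -0.12608622]
 [ 0.4985961  -0.19233806]
 [ 0.40728255  0.14459871]] [0.57443518 0.00880848]
[(np.float64(0.3461104741652456), np.float64(14.460490383916232)), (np.float64(0.34909103081937237), np.float64(15.163547710800975))]
0.2537582879264064 14.715781409494745
14.813526184837407
(array([359.30769231, 246.89423077]), array([353, 242,  13,  11, 104], dtype=int32)) (array([346.02272727, 180.43181818]), array([343, 177,   8,   8,  44], dtype=int32))
knob [ 0.57628718 -0.03442262  0.1980552 ]
knob in cab [-0.00926263 -0.04226774  0.1980552 ]
```

View pics/tc.png

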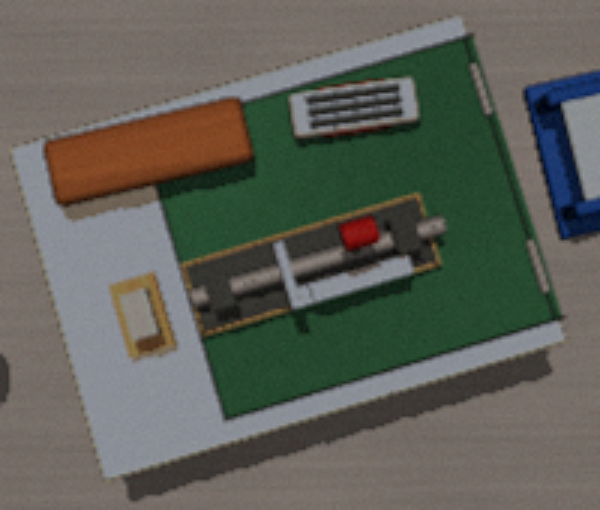

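The cabinet yaw is about 14.8° and the knob is near (0.576, -0.034, 0.19), so the handle starts slightly negative, about -0.2. I'll grip the knob across its flat ends with the tool vertical, so it can pivot in the pads. First I'll move above it.

```bash
python3 -m jog '{"travel":[[21,-34.5,2],[21,-34.5,2],[21,-34.5,2],[21,-34.5,2],[21,-34.5,2]],"dr":[[0,0,1.4],[0,0,1.4],[0,0,1.4],[0,0,1.4],[0,0,1.4]],"jaw":[110,110,110,110,110]}' 25
python3 -m jog '{"travel":[[21,-34.5,0],[21,-34.5,0],[21,-34.5,0],[21,-34.5,0],[21,-34.5,0]],"dr":[[0,0,1.4],[0,0,1.4],[0,0,1.4],[0,0,1.4],[0,0,1.4]],"jaw":[110,110,110,110,110]}'
python3 -m jog '{"travel":[[21,-34.5,0],[21,-34.5,0],[21,-34.5,0],[21,-34.5,0],[21,-34.5,0]],"dr":[[0,0,1.4],[0,0,1.4],[0,0,1.4],[0,0,1.4],[0,0,1.4]],"jaw":[110,110,110,110,110]}'
```

```text
time: 0.52
eef_pos: [0.257, 0.4833, 0.2407]
tcp_rot: [0.051, 0.999, -0.0, -0.0]
contact_force: [0.0, -0.2, -0.6]
opening: 0.571
time: 0.93
eef_pos: [0.362, 0.3108, 0.241]
tcp_rot: [-0.01, 1.0, -0.0, -0.0]
contact_force: [1.3, -0.1, 0.6]
opening: 0.565
time: 1.35
eef_pos: [0.4671, 0.1383, 0.2411]
tcp_rot: [-0.07, 0.998, 0.0, -0.0]
contact_force: [-0.2, 0.8, 0.7]
opening: 0.571
```

```bash
python3 -m jog '{"travel":[[22,-34.5,0],[22,-34.5,0],[22,-34.5,0],[22,-34.5,0],[20,-33,0]],"dr":[[0,0,1.4],[0,0,1.4],[0,0,1.4],[0,0,1.4],[0,0,1.2]],"jaw":[110,110,110,110,110]}'
python3 -m jog '{"travel":[[0,0,0],[0,0,0]],"dr":[[0,0,0],[0,0,0]],"jaw":[110,110]}'
python3 - <<'E'
from h import *
s=get_state();w=read_camera("wrist");np.save("w.npy",w)
cv2.imwrite("pics/w1.png",w[...,::-1])
r=red(w);print(s["eef_pos"],s["tcp_rot"],s["opening"],r)
for z in(.185,.19,.195):print(plane(ray("wrist",r[0],s),z))
a=np.load("top.npy");b=np.load("side.npy")
print(cross([ray("wrist",r[0],s),ray("top",red(a)[0]),ray("side",red(b)[0])]))
E
```

```text
time: 1.77
eef_pos: [0.5753, -0.0329, 0.2408]
tcp_rot: [-0.129, 0.992, 0.0, -0.0]
contact_force: [-0.2, 0.9, 0.2]
opening: 0.57
time: 1.93
eef_pos: [0.575, -0.0326, 0.2403]
tcp_rot: [-0.127, 0.992, 0.0, -0.001]
contact_force: [0.2, -0.5, 0.1]
opening: 0.57
[ 0.57497213 -0.03263742  0.24031201] [-1.27099138e-01  9.91889521e-01  4.34538552e-04 -8.93492434e-04] 0.5698765529857815 (array([307.47788945, 267.63517588]), array([ 282,  248,   51,   41, 1990], dtype=int32))
[ 0.57768794 -0.03616076  0.185     ]
[ 0.57597019 -0.03649579  0.19      ]
[ 0.57425244 -0.03683082  0.195     ]
[ 0.57568765 -0.03592355  0.19606186]
```

View pics/w1.png

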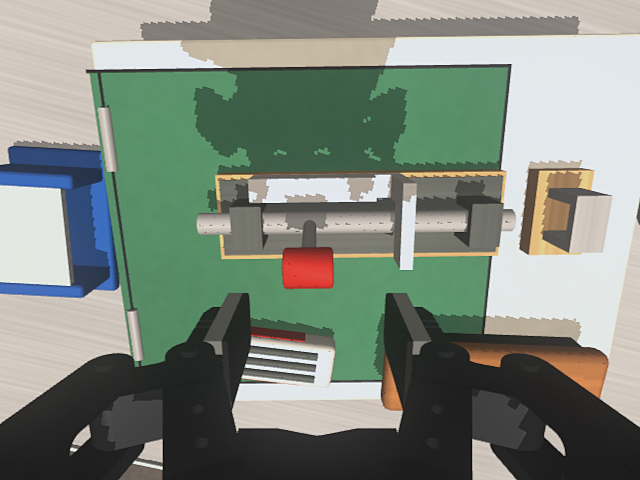

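Wrist view: the knob is at (307,268) and the rod runs from (205,223) to (515,219). The stem is at u≈309, the stop bridge at u≈393–413, and the finger tips straddle the knob.

Run:
```python
from h import *
w=np.load("w.npy");s=get_state();r=red(w)
A=plane(ray("wrist",(205,223),s),.13);B=plane(ray("wrist",(515,219.5),s),.13)
d=(B-A)/np.linalg.norm(B-A);print("yaw",np.degrees(np.arctan2(-d[0],d[1])),A,B,np.linalg.norm(B-A))
x=np.array([d[1],-d[0],0])
for z in(.186,.189,.192):
  k=plane(ray("wrist",r[0],s),z);print(z,k,"off rod",(k-A)@x*1e3)
k=plane(ray("wrist",r[0],s),.1885)
ps=plane(ray("wrist",(394,225),s),.155);print("stop ahead of knob",(ps-k)@d*1e3)
tx=Rt.from_quat(s["tcp_rot"]).as_matrix();print(tx[:,1],d)
print("tcp->knob along",(k-s["eef_pos"])@d*1e3,"across",(k-s["eef_pos"])@x*1e3)
```

```text
yaw 15.315697234176424 [ 0.5838192  -0.09944802  0.13      ] [0.53331137 0.08497897 0.13      ] 0.19121808581525862
0.186 [ 0.5768146  -0.03486323  0.186     ] off rod 10.303423337165404
0.189 [ 0.57578453 -0.0350667   0.189     ] off rod 9.256190381198378
0.192 [ 0.57475446 -0.03527018  0.192     ] off rod 8.208957425231246
stop ahead of knob 47.81515636502993
[-0.25387708  0.96723561  0.00130128] [-0.2641373   0.96448509  0.        ]
tcp->knob along -4.014373665336402 across 0.5022821718403238
```

```bash
python3 -m jog '{"travel":[[1,-3.5,-10],[0,0,-20],[0,0,-20],[0,0,-13],[0,0,0]],"dr":[[0,0,0.6],[0,0,0],[0,0,0],[0,0,0],[0,0,0]],"jaw":[110,110,110,110,110]}'
python3 -m jog '{"travel":[[0,0,0],[0,0,0],[0,0,0],[0,0,0],[0,0,0]],"dr":[[0,0,0],[0,0,0],[0,0,0],[0,0,0],[0,0,0]],"jaw":[150,180,210,230,230]}' 25
python3 -m jog '{"travel":[[0,0,0],[0,0,0]],"dr":[[0,0,0],[0,0,0]],"jaw":[230,230]}'
```

```text
time: 2.4
eef_pos: [0.5728, -0.0326, 0.1739]
tcp_rot: [-0.135, 0.991, 0.001, -0.004]
contact_force: [-0.0, -0.6, -0.3]
opening: 0.57
time: 2.82
eef_pos: [0.5763, -0.0347, 0.1795]
tcp_rot: [-0.134, 0.991, -0.001, 0.001]
contact_force: [-0.4, -2.6, 0.4]
opening: 0.274
time: 2.98
eef_pos: [0.5763, -0.0347, 0.1795]
tcp_rot: [-0.134, 0.991, -0.001, 0.001]
contact_force: [-1.5, -2.4, 3.4]
opening: 0.272
```

Gripped: the opening of 0.27 is about 23 mm. Sliding along the rod, direction (-0.263, 0.965).

```bash
python3 -m jog '{"travel":[[-1.3,4.8,0],[-1.3,4.8,0],[-1.3,4.8,0],[-1.3,4.8,0],[0,0,0]],"dr":[[0,0,0],[0,0,0],[0,0,0],[0,0,0],[0,0,0]],"jaw":[230,230,230,230,230]}'
python3 -m jog '{"travel":[[-1.3,4.8,0],[-1.3,4.8,0],[0,0,0],[0,0,0]],"dr":[[0,0,0],[0,0,0],[0,0,0],[0,0,0]],"jaw":[230,230,230,230]}'
```

```text
time: 3.4
eef_pos: [0.5708, -0.0142, 0.1794]
tcp_rot: [-0.134, 0.991, -0.0, 0.001]
contact_force: [-0.5, -2.5, 5.8]
opening: 0.268
time: 3.73
eef_pos: [0.5682, -0.0047, 0.1793]
tcp_rot: [-0.134, 0.991, 0.0, 0.001]
contact_force: [-1.7, -2.9, 6.4]
opening: 0.27
```

```bash
python3 -m jog '{"travel":[[-0.8,2.9,1],[-0.5,1.9,1],[0,0,0],[0,0,0]],"dr":[[0,0,0],[0,0,0],[0,0,0],[0,0,0]],"jaw":[230,230,230,230]}'
for i in 1 2 3; do python3 -m jog '{"travel":[[-0.5,1.9,0],[0,0,0],[0,0,0]],"dr":[[0,0,0],[0,0,0],[0,0,0]],"jaw":[230,230,230]}' | grep -v -e rot -e opening; done
```

```text
time: 4.07
eef_pos: [0.5666, 0.0001, 0.1795]
tcp_rot: [-0.134, 0.991, 0.001, 0.0]
contact_force: [3.2, -2.9, -1.7]
opening: 0.276
time: 4.32
eef_pos: [0.5661, 0.0015, 0.1795]
contact_force: [3.9, -3.1, -2.6]
time: 4.57
eef_pos: [0.5656, 0.0032, 0.1795]
contact_force: [3.6, -2.8, -4.2]
time: 4.82
eef_pos: [0.5651, 0.0051, 0.1796]
contact_force: [4.2, -3.3, -3.6]
```

```bash
for i in 1 2 3 4; do python3 -m jog '{"travel":[[-0.3,1.3,-0.2],[0,0,0],[0,0,0]],"dr":[[0,0,0],[0,0,0],[0,0,0]],"jaw":[230,230,230]}' | grep -v -e rot -e opening; done
```

```text
time: 5.07
eef_pos: [0.5648, 0.0062, 0.1795]
contact_force: [2.3, -3.3, -3.6]
time: 5.32
eef_pos: [0.5645, 0.0074, 0.1795]
contact_force: [3.9, -4.1, -2.9]
time: 5.57
eef_pos: [0.5644, 0.0079, 0.1795]
contact_force: [2.6, -5.6, -3.1]
time: 5.82
eef_pos: [0.5643, 0.008, 0.1795]
contact_force: [3.1, -9.2, -3.0]
```

The stop was felt at about 44 mm of travel; the axial force rose from 4.3 to 9.7 N. I'll ease off to a light press, then turn down in small arcs.

```bash
python3 -m jog '{"travel":[[0.2,-0.8,0],[-7,-1.9,0.3],[-7,-1.9,0.1],[0,0,0],[0,0,0]],"dr":[[0,0,0],[0,0,0],[0,0,0],[0,0,0],[0,0,0]],"jaw":[230,230,230,230,230]}' 
python3 -m jog '{"travel":[[-7,-1.9,-1.3],[-7,-1.9,-2],[0,0,0],[0,0,0]],"dr":[[0,0,0],[0,0,0],[0,0,0],[0,0,0]],"jaw":[230,230,230,230]}'
```

```text
time: 6.23
eef_pos: [0.5514, 0.0044, 0.1805]
tcp_rot: [-0.134, 0.991, -0.001, 0.002]
contact_force: [4.1, -6.4, -1.7]
opening: 0.272
time: 6.57
eef_pos: [0.5382, 0.0008, 0.1785]
tcp_rot: [-0.134, 0.991, -0.001, 0.003]
contact_force: [4.8, -6.4, 1.8]
opening: 0.275
```

```bash
python3 -m jog '{"travel":[[-6.4,-1.7,-3.2],[-6.4,-1.8,-3.7],[0,0,0],[0,0,0]],"dr":[[0,0,0],[0,0,0],[0,0,0],[0,0,0]],"jaw":[230,230,230,230]}' 
python3 -m jog '{"travel":[[-3.6,-1,-3.1],[-3.6,-1,-3.3],[0,0,0],[0,0,0]],"dr":[[0,0,0],[0,0,0],[0,0,0],[0,0,0]],"jaw":[230,230,230,230]}'
```

```text
time: 6.9
eef_pos: [0.5258, -0.0027, 0.1732]
tcp_rot: [-0.134, 0.991, -0.002, 0.004]
contact_force: [2.2, -5.4, 6.6]
opening: 0.27
time: 7.23
eef_pos: [0.5186, -0.0048, 0.1679]
tcp_rot: [-0.134, 0.991, -0.002, 0.003]
contact_force: [-1.0, -5.9, 11.2]
opening: 0.277
```

```bash
python3 -m jog '{"travel":[[-2.5,-0.7,0],[-1.5,-0.4,-1],[0,0,0],[0,0,0]],"dr":[[0,0,0],[0,0,0],[0,0,0],[0,0,0]],"jaw":[230,230,230,230]}' 
python3 -m jog '{"travel":[[-1.7,-0.5,-1.8],[-1.7,-0.5,-1.8],[0,0,0],[0,0,0]],"dr":[[0,0,0],[0,0,0],[0,0,0],[0,0,0]],"jaw":[230,230,230,230]}'
```

```text
time: 7.57
eef_pos: [0.5153, -0.0056, 0.1657]
tcp_rot: [-0.134, 0.991, -0.002, 0.004]
contact_force: [3.6, -5.2, 5.3]
opening: 0.272
time: 7.9
eef_pos: [0.5114, -0.0067, 0.1623]
tcp_rot: [-0.134, 0.991, -0.001, 0.003]
contact_force: [1.6, -4.8, 6.5]
opening: 0.269
```

Angle is about 0.85 rad, right where the rail would block. I'll use tiny steps with force checks here.

```bash
for i in 1 2 3; do python3 -m jog '{"travel":[[-0.6,-0.2,-0.6],[0,0,0],[0,0,0]],"dr":[[0,0,0],[0,0,0],[0,0,0]],"jaw":[230,230,230]}' | grep -e pos -e force; done
```

```text
eef_pos: [0.5109, -0.0069, 0.1618]
contact_force: [2.1, -4.9, 8.1]
eef_pos: [0.5103, -0.007, 0.1612]
contact_force: [0.9, -4.6, 7.2]
eef_pos: [0.5097, -0.0072, 0.1606]
contact_force: [2.0, -4.9, 7.4]
```

```bash
for i in 1 2 3 4; do python3 -m jog '{"travel":[[-0.7,-0.2,-1],[0,0,0],[0,0,0]],"dr":[[0,0,0],[0,0,0],[0,0,0]],"jaw":[230,230,230]}' | grep -e pos -e force; done
```

```text
eef_pos: [0.5088, -0.0074, 0.1597]
contact_force: [0.9, -4.3, 8.5]
eef_pos: [0.5079, -0.0077, 0.1586]
contact_force: [0.3, -5.3, 9.1]
eef_pos: [0.5071, -0.0079, 0.1577]
contact_force: [-0.5, -4.3, 9.0]
eef_pos: [0.5062, -0.0081, 0.1566]
contact_force: [-0.6, -5.0, 8.3]
```

Past the rail angle (about 1.0 rad) with no rise in force, so the stem is in the notch. Continuing.

```bash
python3 -m jog '{"travel":[[-1.8,-0.5,-2],[-1.3,-0.3,-2.2],[0,0,0],[0,0,0]],"dr":[[0,0,0],[0,0,0],[0,0,0],[0,0,0]],"jaw":[230,230,230,230]}' | grep -e pos -e force
python3 -m jog '{"travel":[[-1.3,-0.4,-3],[-1.2,-0.3,-3],[0,0,0],[0,0,0]],"dr":[[0,0,0],[0,0,0],[0,0,0],[0,0,0]],"jaw":[230,230,230,230]}' | grep -e pos -e force
python3 -m jog '{"travel":[[-1,-0.3,-3],[-0.8,-0.2,-3],[0,0,0],[0,0,0]],"dr":[[0,0,0],[0,0,0],[0,0,0],[0,0,0]],"jaw":[230,230,230,230]}' | grep -e pos -e force
```

```text
eef_pos: [0.5028, -0.0091, 0.1519]
contact_force: [-1.3, -5.9, 7.4]
eef_pos: [0.4993, -0.01, 0.1455]
contact_force: [-3.1, -7.4, 8.4]
eef_pos: [0.4969, -0.0107, 0.1392]
contact_force: [-4.8, -7.9, 9.1]
```

```bash
python3 -m jog '{"travel":[[-1.9,-0.5,-2],[-0.5,-0.1,-3],[0,0,0],[0,0,0]],"dr":[[0,0,0],[0,0,0],[0,0,0],[0,0,0]],"jaw":[230,230,230,230]}' | grep -e pos -e force
python3 -m jog '{"travel":[[-0.4,-0.1,-2],[-0.3,-0.1,-2],[0,0,0],[0,0,0]],"dr":[[0,0,0],[0,0,0],[0,0,0],[0,0,0]],"jaw":[230,230,230,230]}' | grep -e pos -e force
for i in 1 2; do python3 -m jog '{"travel":[[-0.2,0,-1.5],[0,0,0],[0,0,0]],"dr":[[0,0,0],[0,0,0],[0,0,0]],"jaw":[230,230,230]}' | grep -e pos -e force;done
```

```text
eef_pos: [0.4951, -0.0111, 0.1341]
contact_force: [-2.7, -7.3, 6.9]
eef_pos: [0.4941, -0.0114, 0.13]
contact_force: [-4.4, -7.9, 7.3]
eef_pos: [0.4938, -0.0115, 0.1285]
contact_force: [-4.1, -8.0, 8.0]
eef_pos: [0.4935, -0.0115, 0.1271]
contact_force: [-4.1, -8.8, 7.6]
```

```bash
python3 -m jog '{"travel":[[-0.4,-0.8,-1.5],[0,0,-1],[0,0,0],[0,0,0]],"dr":[[0,0,0],[0,0,0],[0,0,0],[0,0,0]],"jaw":[230,230,230,230]}' | grep -e pos -e force
for i in 1 2 3 4; do python3 -m jog '{"travel":[[0,0,-1.3],[0,0,0],[0,0,0]],"dr":[[0,0,0],[0,0,0],[0,0,0]],"jaw":[230,230,230]}' | grep -e pos -e force;done
```

```text
eef_pos: [0.493, -0.0117, 0.1243]
contact_force: [-3.5, -6.6, 7.6]
eef_pos: [0.4928, -0.0118, 0.1229]
contact_force: [-4.5, -6.4, 7.6]
eef_pos: [0.4926, -0.0118, 0.1215]
contact_force: [-5.9, -7.3, 7.8]
eef_pos: [0.4925, -0.0119, 0.1201]
contact_force: [-5.3, -7.9, 7.3]
eef_pos: [0.4924, -0.0119, 0.1188]
contact_force: [-6.0, -7.8, 7.2]
```

```bash
for i in 1 2 3 4; do python3 -m jog '{"travel":[[-0.2,0,-1],[0,0,0],[0,0,0]],"dr":[[0,0,0],[0,0,0],[0,0,0]],"jaw":[230,230,230]}' | grep -e pos -e force;done
python3 - <<'E'
from h import *
s=get_state();w=read_camera("wrist");cv2.imwrite("pics/w2.png",w[...,::-1])
b=read_camera("side");cv2.imwrite("pics/s2.png",cv2.resize(b[150:300,270:430,::-1],None,fx=4,fy=4))
E
```

```text
eef_pos: [0.4924, -0.0118, 0.1179]
contact_force: [-4.8, -6.7, 8.1]
eef_pos: [0.4923, -0.0119, 0.1169]
contact_force: [-4.9, -8.0, 7.6]
eef_pos: [0.4923, -0.0119, 0.116]
contact_force: [-4.3, -7.2, 7.9]
eef_pos: [0.4922, -0.0119, 0.115]
contact_force: [-4.5, -7.8, 7.4]
```

View pics/w2.png

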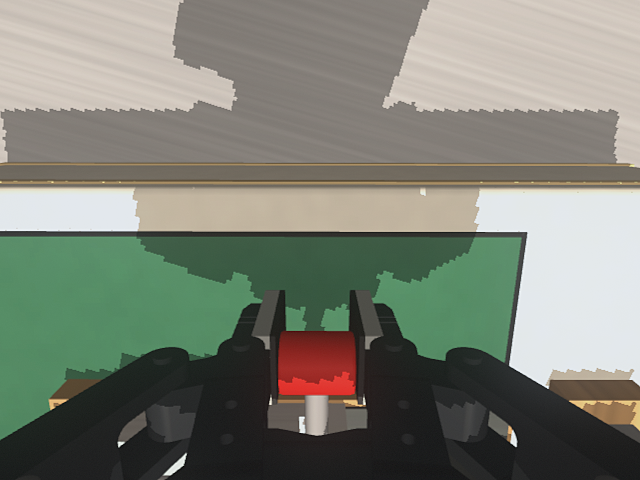

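```bash
for i in 1 2 3 4; do python3 -m jog '{"travel":[[0,0,-1],[0,0,0],[0,0,0]],"dr":[[0,0,0],[0,0,0],[0,0,0]],"jaw":[230,230,230]}' | grep -e pos -e force;done
```

```text
eef_pos: [0.4922, -0.0119, 0.114]
contact_force: [-5.8, -7.9, 7.7]
eef_pos: [0.4922, -0.0119, 0.113]
contact_force: [-3.4, -8.4, 7.9]
eef_pos: [0.4922, -0.0119, 0.112]
contact_force: [-4.6, -8.6, 7.8]
eef_pos: [0.4922, -0.0119, 0.1109]
contact_force: [-3.4, -6.9, 6.5]
```

View pics/s2.png

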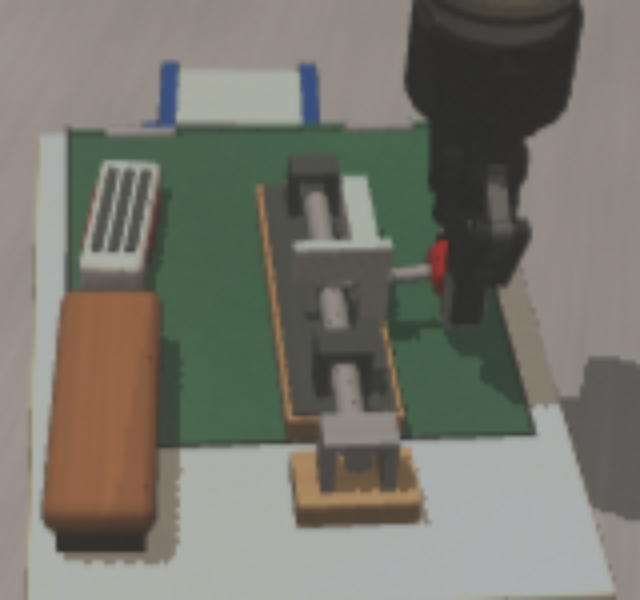

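```bash
for i in 1 2 3; do python3 -m jog '{"travel":[[0,0,-1],[0,0,0],[0,0,0]],"dr":[[0,0,0],[0,0,0],[0,0,0]],"jaw":[230,230,230]}' | grep -e pos -e force;done
python3 - <<'E'
from h import *
s=get_state();w=read_camera("wrist");np.save("w3.npy",w);r=red(w);print(r)
b=read_camera("side")
cv2.imwrite("pics/s3.png",cv2.resize(b[150:260,300:420,::-1],None,fx=5,fy=5))
k=plane(ray("wrist",r[0],s),.13);print(k,s["eef_pos"])
E
```

```text
eef_pos: [0.4922, -0.0119, 0.11]
contact_force: [-4.8, -7.5, 6.6]
eef_pos: [0.4923, -0.0119, 0.109]
contact_force: [-3.5, -6.6, 6.9]
eef_pos: [0.4924, -0.0119, 0.108]
contact_force: [-4.4, -7.5, 7.4]
(array([316.75913423, 363.18884035]), array([ 277,  331,   80,   65, 5036], dtype=int32))
[ 0.49949678 -0.00942984  0.13      ] [ 0.4923683  -0.01187316  0.10798567]
```

View pics/s3.png

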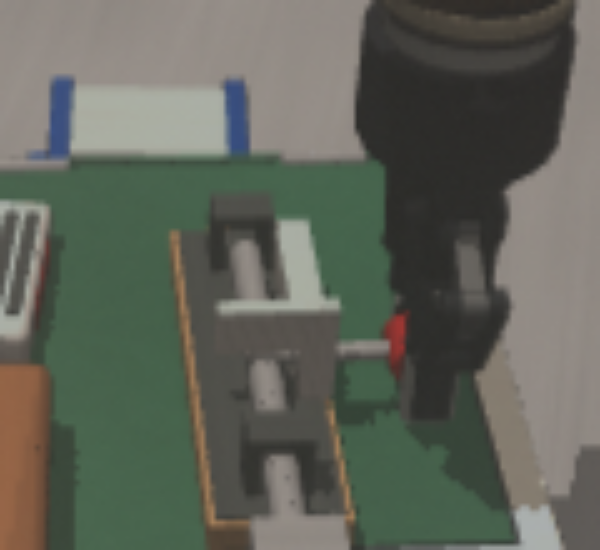

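The stem looks about level and the force is unchanged. A few more millimetres to reach the hard end, with the fingertips 8 mm above the cabinet top.

```bash
for i in 1 2 3 4; do python3 -m jog '{"travel":[[0,0,-0.9],[0,0,0],[0,0,0]],"dr":[[0,0,0],[0,0,0],[0,0,0]],"jaw":[230,230,230]}' | grep -e pos -e force;done
python3 - <<'E'
from h import *
s=get_state();r=red(read_camera("wrist"));print(r)
E
```

```text
eef_pos: [0.4924, -0.0119, 0.1072]
contact_force: [-4.7, -7.2, 7.4]
eef_pos: [0.4925, -0.0118, 0.1062]
contact_force: [-3.6, -7.0, 5.6]
eef_pos: [0.4926, -0.0118, 0.1056]
contact_force: [-3.6, -7.3, 8.7]
eef_pos: [0.4926, -0.0119, 0.1053]
contact_force: [-5.7, -6.7, 11.7]
(array([316.64942981, 363.26563114]), array([ 277,  330,   80,   67, 5086], dtype=int32))
```

Fz rose to 11.7 N with z arrested at 0.1055: the hard end. I'll relax the load, open, and check.

```bash
python3 -m jog '{"travel":[[0.4,-1,1.2],[0,0,0.8],[0,0,0]],"dr":[[0,0,0],[0,0,0],[0,0,0]],"jaw":[230,230,230]}' | grep -e pos -e force
python3 -m jog '{"travel":[[0,0,0],[0,0,0],[0,0,0],[0,0,0],[0,0,0]],"dr":[[0,0,0],[0,0,0],[0,0,0],[0,0,0],[0,0,0]],"jaw":[200,170,140,125,115]}'
python3 - <<'E'
from h import *
s=get_state();w=read_camera("wrist");r=red(w);print(r)
cv2.imwrite("pics/w4.png",w[...,::-1])
E
```

```text
eef_pos: [0.4927, -0.0123, 0.1058]
contact_force: [-1.2, -5.2, 4.7]
time: 17.82
eef_pos: [0.4917, -0.0109, 0.1039]
tcp_rot: [-0.134, 0.991, 0.001, -0.001]
contact_force: [0.5, 0.1, 0.1]
opening: 0.548
(array([304.07039574, 368.13184932]), array([ 264,  335,   81,   67, 5256], dtype=int32))
```

View pics/w4.png

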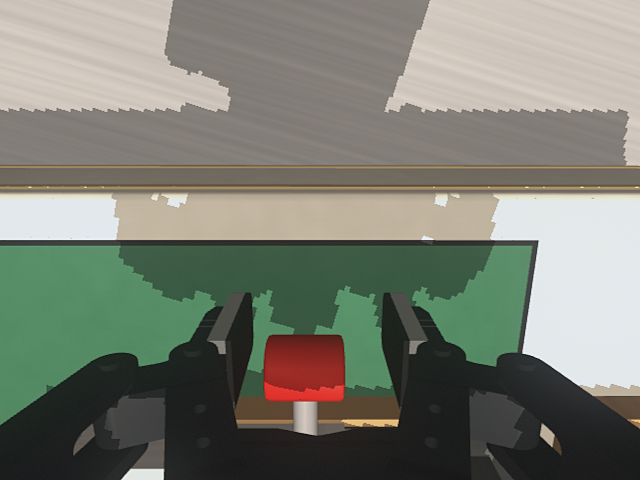

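Released: the forces are zero and both pads are clear of the knob (264–345 px against pads at 240 and 395). It only settled back a few millimetres against the notch. Retracting straight up.

```bash
python3 -m jog '{"travel":[[0,0,5],[0,0,10],[0,0,20],[0,0,25],[0,0,30]],"dr":[[0,0,0],[0,0,0],[0,0,0],[0,0,0],[0,0,0]],"jaw":[115,115,115,115,115]}' | grep -e pos -e force
python3 -m jog '{"travel":[[0,0,30],[0,0,30],[0,0,30],[0,0,0],[0,0,0]],"dr":[[0,0,0],[0,0,0],[0,0,0],[0,0,0],[0,0,0]],"jaw":[115,115,115,115,115]}' | grep -e pos -e force
python3 - <<'E'
from h import *
s=get_state();w=read_camera("wrist");r=red(w);print(r,plane(ray("wrist",r[0],s),.13))
cv2.imwrite("pics/w5.png",w[...,::-1])
b=read_camera("side");k=cross([ray("wrist",r[0],s),ray("side",red(b)[0])]);print(red(b)[0],k)
E
```

```text
eef_pos: [0.4914, -0.0114, 0.1948]
contact_force: [0.5, -0.4, -0.9]
eef_pos: [0.4936, -0.0119, 0.288]
contact_force: [0.3, -0.4, -0.4]
(array([314.08533654, 223.22956731]), array([298, 211,  33,  26, 832], dtype=int32)) [ 0.49828159 -0.01253233  0.13      ]
[380.91071429 216.5       ] [ 0.49766133 -0.01306537  0.13698506]
```

View pics/w5.png

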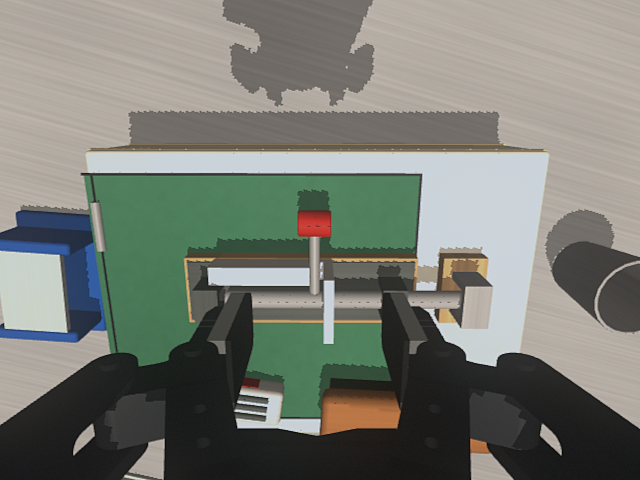

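```bash
python3 -c "
from plant import *
print(sign_off(), get_state()['time'])"
```

```text
the job is handed in; nothing more can be done
the job is handed in; nothing more can be done
```

The bolt is shot with its handle down in the notch, and it stayed there when I let go. I've handed the job in; sign-off gives no verdict.

- **Sliding:** I gripped the knob across its flat ends and slid the bolt with the handle up. The stop came at about 44 mm, where the force along the rod rose from about 4.3 to 9.7 N, roughly 5 N on the stop.
- **Turning:** I eased off and turned the handle down in small arcs. Nothing caught at the rail angle. The hard end showed as a vertical force of about 11.7 N at the hand.
- **After letting go:** The wrist force read about zero. The last picture shows the handle down in the notch beside the stop, with the rod in the keeper. By camera the bolt has travelled about 43 mm.
- **Other items:** The arm never went near the cup, iron stand, brush or ski tool. I saw no shift in the pictures but did not measure their positions again.

**Checks that disagreed:**
- The two-camera knob height came out at 137 mm, against the 130 mm expected when level. The first measurement was also about 7 mm high, so I took this as camera error.
- The hard end came about 6–14 mm lower at the tool than my grip estimate predicted. I put that down to my estimate of where the knob sat in the pads.

Force on the notch plate was not measured directly, only estimated from the wrist readings.

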